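Tip up the drop arm of the fraction collector and slide the tube rack home

ROBOT

A 6-joint arm with a two-finger parallel gripper is mounted at the origin on a cart in front of the work surface, level with it; the furniture and walls round the work are solid. World frame = base frame: x ahead of the robot, y to its left, z up, the work surface at z = 0. Lengths are in m, angles in rad, forces in N, time in s.
With the tool pointing down it reaches from about 0.225 to 0.875 m from the base axis. Payload 3.4 kg.
Tool frame: the origin (TCP) lies between the finger pads; the fingertips stand 19 mm ahead of it and the grasp point (between the pads) is the TCP; z points along the fingers, y is the line along which they close (so a half turn about z gives the same grasp; the last joint's range is limited). The gripper opens to 85 mm and grips with 20 to 120 N. Pads are 22 mm wide; open, the fingers measure 114 mm over their backs; the gripper's body (76 mm by 85 mm) begins 54 mm behind the grasp point. The pads swing forward as they close: fully open they stand 13 mm farther back than shut.
Start: joints at [1.155, 0.276, 1.505, -0, 1.361, -0.121], TCP at [0.167, 0.55, 0.25] pointing down, gripper open.
Joint ranges: [-2.89, 2.89], [-0.75, 2.08], [0.22, 2.7], [-1.18, 4.32], [0.11, 2.71], [-2.7, 2.7]. Speed limits (rad/s): [2.57, 2.57, 3.14, 3.14, 3.14, 3.14].

INTERFACE

Orientations are given as a unit quaternion [w, x, y, z].
In Python, from rig import get_state, imaging, ticket gives the robot as it stands. The module is installed in compiled form; this text tells all that it offers.
- The arm moves only by the shell command python3 -m inch 'ROWS' [FORCE]. ROWS is JSON, a list of rows, each an object with "claw": the opening, from -1 (shut) to 1 (fully open); "travel": the shift along the world's x, y, z in units of 200 mm (1.0 is 200 mm), a list of three; "turn": the turn about the world's z in units of 180 degrees (1.0 is 180 degrees). A call has 1 to 5 rows; each row is the pose to reach, as a shift and turn from the pose commanded when the call began, turning the shorter way round; what a row does not reach only later rows make up. A row lasts 1/10 s, in which the tool goes at most 50 mm and 8.59 degrees, less where a joint would pass 70% of its speed; a pose out of reach is approached as far as the arm can. A call with a number of a shift or a turn outside -1 to 1 is refused whole. A call with a gripper value outside its range is refused whole. The fingers move at their own pace and stop on an object; FORCE is the grip in N (left out, the last holds). Time passes only in rows, so rows that repeat a pose let the fingers close. It gives the time, the measured TCP pose, the force, the opening and the grip force at its end, in the units of the state.
- get_state(): the state, without advancing time (a new reading comes with each control period).
- imaging.get_image(name): name is "scene" or "top" or "wrist"; returns the picture (400x640x3 uint8, red, green, blue); there is no depth.
- imaging.camera_params(name): a dict with "camera_matrix" (3x3 intrinsics, pixels), "cam_to_world" (4x4, takes a point from camera to world coordinates); the wrist camera has in their place "T_tool_cam" (4x4, takes a point from camera to tool coordinates, whose origin is the TCP and whose axes are the flange's). Camera axes: x right, y down, z forward; pixel columns grow to the right and rows downward; lengths in m; the calibration is good to about 2 mm. A picture is of the moment at which its call begins: read the wrist's pose just before it. camera_params takes no time and is no camera call.
- ticket.sign_off(): hands the job in; it is judged then, once.
The state is a dict: "clock": time; "qpos": joint angles; "qd": joint speeds; "effort": joint torques, N m; "position": TCP position; "ee_rot": TCP orientation; "contact_force": force on the tool from outside, world axes, zero at the start; "moment": the same for the moment, N m; "width": finger opening in m; "gripper_force": force on a finger pad.
Only numpy, scipy, OpenCV 4.12 (cv2) and the standard library are available. Lean on these libraries where they do the work, as an engineer would, in place of code of your own. Each camera call takes 0.05 s, during which the arm holds its last target. There are 200 camera calls.

TASK

Get the fraction collector ready for its next rack: with the fingertips, push the counterweighted drop arm up past its balance point (a black lift bar at its free end is there for this), so that it stays fully raised on its rear stop. Then push the green tube rack along the lane, under the raised arm, until its leading end comes gently but fully home against the end stop. Only push - do not lift the rack or the open tubes standing in it, keep the tubes upright in their holes, do not run the rack in under the arm while it is down, and leave the other things on the bench alone.

Things in the scene. Friction and masses are not known exactly. Their poses are not given: they have to be found in the camera images.
- collector: Fraction collector, fixed: an aluminium lane with a grey housing and hinge tower behind it. Origin on the bench under the lane's centre line, below the nozzle of the lowered arm; x across the lane toward the tower (away from the robot), y along the lane from the end stop to its open mouth at the robot's left. Housing from x = +54 to +172, 150 wide, 35 high; tower on it 60 wide, 132 high.
- drop_arm (a joint): Hinge of the counterweighted drop arm, rad: 0 = lowered across the lane, 1.55 = fully raised, leaning back on its rear stop. Axis along the collector's y. About 0.6 kg, part balanced by a steel weight at its tail, lightly damped. Balance point near 0.7: let go below it the arm sinks to 0, beyond it to 1.55 by itself within 2 s. The push at the lift bar is about 1 to 4 N.
- drop_hinge (a point): Hinge axis of the drop arm, fixed in the tower: 110 behind the collector's origin along its x axis, 95 above the bench.
- lift_bar (a point): Centre of the lift bar: round black cross bar, 14 thick, 90 long, parallel to the hinge, at the arm's free end. Lowered it lies 135 before the hinge (toward the robot) and 165 above it, 260 above the bench, with nothing before it; it swings up and back about the hinge on a radius of 213. The arm's steel tube (16 thick) joins its middle from behind and below.
- nozzle_tip (a point): Lower tip of the white nozzle under the arm's grey drop head (28 x 36 x 36). Lowered it hangs over the middle of the lane, 47 above the bench, lower than the rims of the tubes in the rack (52). Raised, it points toward the robot, about 200 above the bench, just behind the lane's rear rail.
- tube_rack: Loose green tube rack with a grid of holes, 82 x 210 x 31, about 0.2 kg, standing on the lane floor (6 above the bench) at the lane's mouth, 1 to 2 play to each rail. Origin under its centre; y along its length, the -y end toward the end stop.
- rack_front (a point): Middle of the lower edge of the rack's leading end, 105 from the rack's centre toward the end stop. Rack home: this point meets point lane_stop.
- rack_tail (a point): Middle of the rack's trailing end face (at the robot's left, where it is pushed), 15 above its underside, free of other things. The firm part of this end is its top rim, 30 above the underside: a finger on the middle of the face should reach past that edge.
- lane_stop (a point): Middle of the end stop's inner face at the lane floor (6 above the bench), axes as the collector's: the rack's leading end comes to rest here. The lane runs from here 310 along +y, 85 wide between 3 thick rails whose tops, like the stop's, are 39 above the bench.
- tube_1 (a point): Microtube 1, a small milky-white 1.5 ml tube 13 across and 38 tall with its cap folded open beside it, standing loosely in a rack hole; its rim is 46 above the rack's underside. The point is on its axis, half-way up.
- tube_2 (a point): Microtube 2, a small milky-white 1.5 ml tube 13 across and 38 tall with its cap folded open beside it, standing loosely in a rack hole; its rim is 46 above the rack's underside. The point is on its axis, half-way up.
- tube_3 (a point): Microtube 3, a small milky-white 1.5 ml tube 13 across and 38 tall with its cap folded open beside it, standing loosely in a rack hole; its rim is 46 above the rack's underside. The point is on its axis, half-way up.
- tube_4 (a point): Microtube 4, a small milky-white 1.5 ml tube 13 across and 38 tall with its cap folded open beside it, standing loosely in a rack hole; its rim is 46 above the rack's underside. The point is on its axis, half-way up.
- tube_5 (a point): Microtube 5, a small milky-white 1.5 ml tube 13 across and 38 tall with its cap folded open beside it, standing loosely in a rack hole; its rim is 46 above the rack's underside. The point is on its axis, half-way up.
- timer: Bystander: white kitchen-style bench timer lying near the front edge, 62 x 66 x 20; origin under its centre.
- bottle: Bystander: small glass bottle with a blue screw cap, 47 across, 90 tall, standing to the right of the collector; origin under its centre.
- beaker: Bystander: small glass beaker, 52 across, 70 tall, on the right; origin under its centre.
- forceps: Bystander: pair of steel forceps lying on the bench behind the left half of the lane, 16 x 132 x 8; origin under its centre.
- mouse: Bystander: black computer mouse, 110 x 58 x 43, on the right; origin under its centre.

How it is judged:
By the outcome, as a careful person would: the job done as asked, in the order asked, and still so for the second after the job is handed in, with the robot touching nothing.
It also fails if it takes over 58 s, if anything falls off the work surface, if the arm or the gripper's body presses on something with over 40 N, if the wrist force passes 120 N, or if a joint passes its speed limit or range.

## Working session

There is one attempt and no reset: what is moved stays moved. The work goes in short steps, Python scripts to look and compute and a shell command to move; the robot and the scene stay as the last step left them, time stands still between calls to the robot, and variables do not carry over. Pictures are saved under pics/ and viewed, at most 10 in all, crops included, and the job is handed in when it is done.

```bash
mkdir -p pics
python3 - <<'E'
from rig import get_state, imaging
import cv2,numpy as np
for n in ("scene","top"):
    im=imaging.get_image(n); cv2.imwrite(f"pics/{n}0.png",im[:,:,::-1])
    p=imaging.camera_params(n); print(n,np.round(p["camera_matrix"],1).tolist(),np.round(p["cam_to_world"],3).tolist())
s=get_state(); print({k:np.round(v,3).tolist() for k,v in s.items()})
E
```

```text
scene [[518.3, 0.0, 313.8], [0.0, 518.3, 204.1], [0.0, 0.0, 1.0]] [[0.481, -0.425, 0.767, -0.408], [-0.876, -0.214, 0.431, -0.477], [-0.019, -0.879, -0.476, 0.734], [0.0, 0.0, 0.0, 1.0]]
top [[407.0, 0.0, 314.0], [0.0, 407.0, 196.4], [0.0, 0.0, 1.0]] [[-0.009, -0.989, 0.149, 0.351], [-1.0, 0.009, -0.003, 0.05], [0.002, -0.149, -0.989, 1.352], [0.0, 0.0, 0.0, 1.0]]
{'clock': 0.1, 'qpos': [1.155, 0.277, 1.506, -0.0, 1.361, -0.121], 'qd': [0.001, -0.002, -0.003, -0.002, 0.001, -0.0], 'effort': [0.002, -41.77, -24.64, -0.0, 0.006, -0.0], 'position': [0.167, 0.55, 0.25], 'ee_rot': [-0.0, 0.147, 0.989, -0.001], 'contact_force': [-0.285, 0.04, 0.127], 'moment': [0.023, 0.004, 0.022], 'gripper_force': 0.0, 'width': 0.085}
```

View pics/scene0.png

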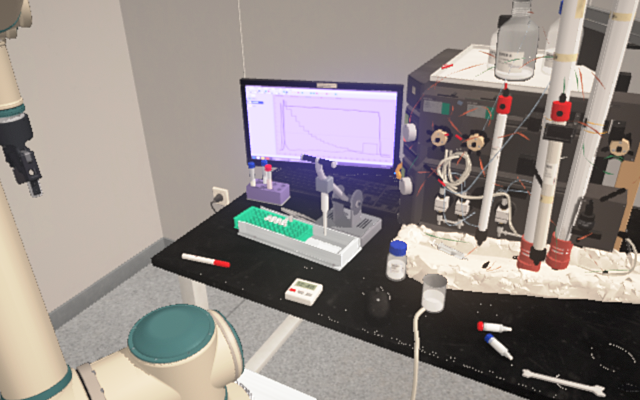

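View pics/top0.png

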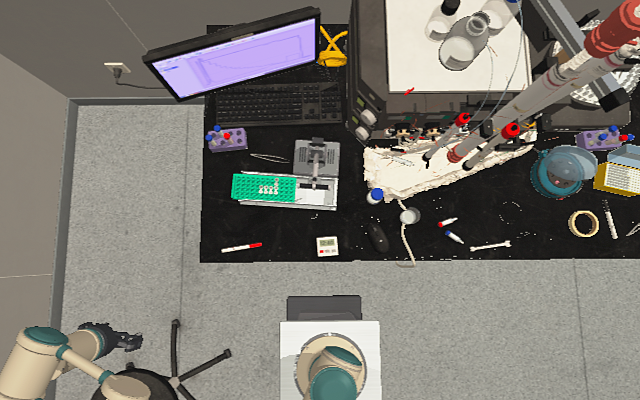

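```bash
cat > h.py <<'E'
from rig import get_state, imaging
import cv2,numpy as np
def cam(n):
    p=imaging.camera_params(n); return p["camera_matrix"],p["cam_to_world"]
def ray(n,uv,z):
    K,T=cam(n); d=T[:3,:3]@np.linalg.solve(K,[uv[0],uv[1],1.]); o=T[:3,3]
    return o+d*(z-o[2])/d[2]
def proj(n,P):
    K,T=cam(n); q=K@(T[:3,:3].T@(np.asarray(P)-T[:3,3])); return q[:2]/q[2]
def green(im):
    h=cv2.cvtColor(im,cv2.COLOR_RGB2HSV); m=cv2.inRange(h,(70,120,60),(90,255,255))
    m=cv2.morphologyEx(m,cv2.MORPH_CLOSE,np.ones((5,5)))
    return max(cv2.findContours(m,0,1)[0],key=cv2.contourArea)
E
python3 - <<'E'
from h import *
t=cv2.imread("pics/top0.png");s=cv2.imread("pics/scene0.png")
c=green(t[:,:,::-1].copy()); r=cv2.boxPoints(cv2.minAreaRect(c)); print(r)
print([np.round(ray("top",p,.037),3).tolist() for p in r])
a=cv2.resize(t[130:220,220:350],None,fx=6,fy=6,interpolation=2)
b=cv2.resize(s[140:280,225:395],None,fx=4.7,fy=4.7,interpolation=2)
cv2.imwrite("pics/a.png",a);cv2.imwrite("pics/b.png",b[:600,:800])
E
```

```text
[[230.23271 198.78294]
 [232.30223 172.39626]
 [296.1253  177.402  ]
 [294.0558  203.78868]]
[[0.544, 0.318, 0.037], [0.632, 0.313, 0.037], [0.613, 0.103, 0.037], [0.526, 0.11, 0.037]]
```

View pics/a.png

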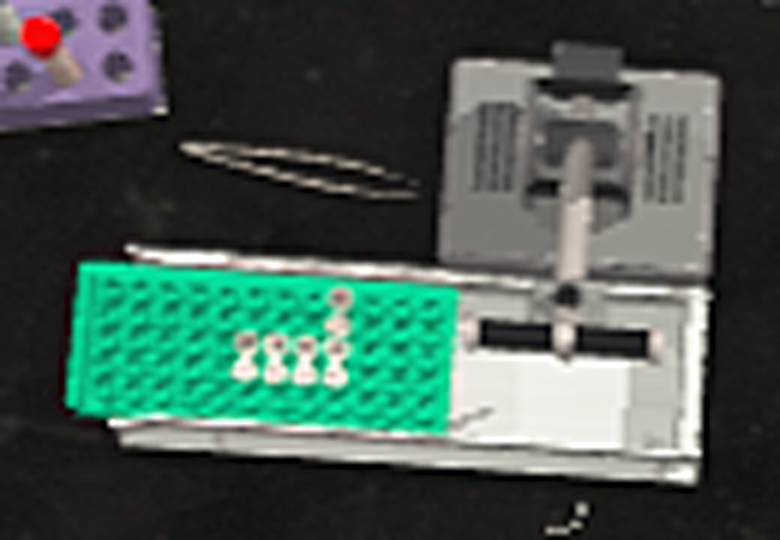

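View pics/b.png

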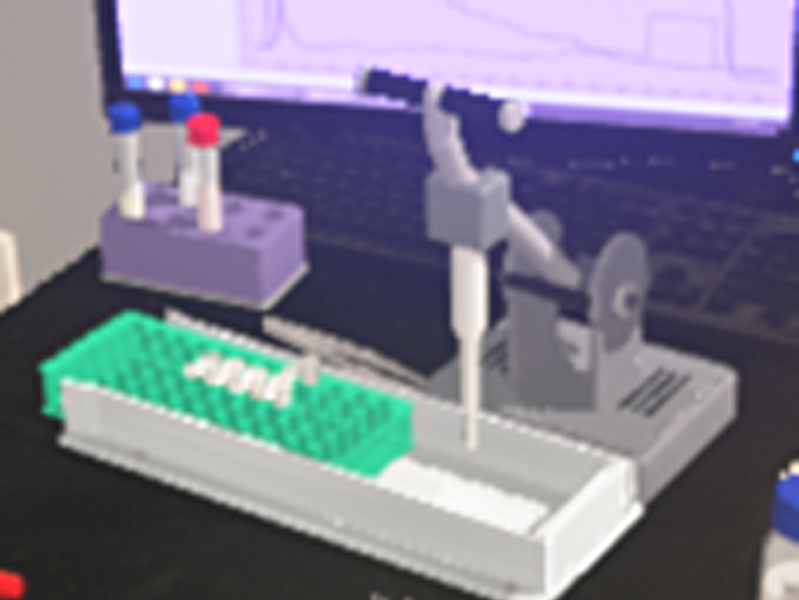

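Run:
```python
from h import *
A=lambda x,y:(220+(x+.5)/6-.5,130+(y+.5)/6-.5)
B=lambda x,y:(225+(x+.5)/4.7-.5,140+(y+.5)/4.7-.5)
def tri(a,b):
    rs=[]
    for n,uv in(("top",a),("scene",b)):
        K,T=cam(n); d=T[:3,:3]@np.linalg.solve(K,[uv[0],uv[1],1.]); rs.append((T[:3,3],d/np.linalg.norm(d)))
    M=sum(np.eye(3)-np.outer(d,d) for o,d in rs); v=sum((np.eye(3)-np.outer(d,d))@o for o,d in rs)
    return np.linalg.solve(M,v)
pr=lambda l,p:print(l,np.round(p,4))
pr("bar tri",tri(A(563,339),B(437,97)))
pr("barL tri",tri(A(473,332),B(366,81)));pr("barR tri",tri(A(653,346),B(510,115)))
for p in((473,332),(563,339),(653,346)):pr("bar z.26",ray("top",A(*p),.26))
pr("stop rear",ray("top",A(708,290),.039));pr("stop front",ray("top",A(697,460),.039))
pr("mouth rear",ray("top",A(128,248),.039));pr("mouth front",ray("top",A(112,422),.039))
for l,p in(("hous FL",(440,262)),("FR",(712,280)),("BL",(455,60)),("BR",(720,76))):pr(l,ray("top",A(*p),.035))
for l,p in(("stop scene front outer",(548,545)),("stop rear outer",(636,470)),("front mouth",(63,380))):pr(l,ray("scene",B(*p),.039))
pr("rack tail front",ray("scene",B(43,365),.037));pr("rack front front",ray("scene",B(362,470),.037));pr("rack front rear",ray("scene",B(412,402),.037));pr("rack tail rear",ray("scene",B(128,312),.037))
```

```text
bar tri [0.5443 0.0469 0.2596]
barL tri [0.5478 0.0881 0.2589]
barR tri [0.5409 0.0058 0.2595]
bar z.26 [0.5478 0.0878 0.26  ]
bar z.26 [0.5442 0.047  0.26  ]
bar z.26 [0.5406 0.0062 0.26  ]
stop rear [ 0.6098 -0.0331  0.039 ]
stop front [ 0.5161 -0.0255  0.039 ]
mouth rear [0.636  0.2847 0.039 ]
mouth front [0.5397 0.2917 0.039 ]
hous FL [0.6276 0.1138 0.035 ]
FR [ 0.6162 -0.0357  0.035 ]
BL [0.7423 0.1053 0.035 ]
BR [ 0.7318 -0.0422  0.035 ]
stop scene front outer [ 0.5157 -0.0287  0.039 ]
stop rear outer [ 0.6004 -0.0391  0.039 ]
front mouth [0.5396 0.2904 0.039 ]
rack tail front [0.5511 0.3132 0.037 ]
rack front front [0.5369 0.0922 0.037 ]
rack front rear [0.6112 0.1027 0.037 ]
rack tail rear [0.6264 0.3059 0.037 ]
```

```bash
python3 -m inch '[{"claw":-1,"travel":[0.1,-0.15,0.01],"turn":0.013},{"claw":-1,"travel":[0.22,-0.33,0.02],"turn":0.03},{"claw":-1,"travel":[0.34,-0.51,0.03],"turn":0.045},{"claw":-1,"travel":[0.46,-0.69,0.04],"turn":0.06},{"claw":-1,"travel":[0.58,-0.87,0.05],"turn":0.066}]' 20
python3 -m inch '[{"claw":-1,"travel":[0.12,-0.18,0],"turn":0},{"claw":-1,"travel":[0.24,-0.36,0],"turn":0},{"claw":-1,"travel":[0.36,-0.54,0],"turn":0},{"claw":-1,"travel":[0.48,-0.72,0.01],"turn":0},{"claw":-1,"travel":[0.58,-0.87,0.01],"turn":0}]'
python3 -m inch '[{"claw":-1,"travel":[0.12,-0.18,0],"turn":0},{"claw":-1,"travel":[0.24,-0.36,0],"turn":0},{"claw":-1,"travel":[0.34,-0.52,0],"turn":0},{"claw":-1,"travel":[0.4,-0.63,0],"turn":0},{"claw":-1,"travel":[0.4,-0.63,0],"turn":0}]'
```

```text
clock: 0.6
position: [0.2835, 0.3746, 0.26]
ee_rot: [-0.0, 0.043, 0.999, -0.0]
contact_force: [0.4, -0.4, 0.2]
width: 0.0126
gripper_force: 0.0
clock: 1.1
position: [0.3999, 0.2002, 0.2623]
ee_rot: [0.0, 0.044, 0.999, -0.0]
contact_force: [0.6, 1.1, -0.7]
width: 0.0001
gripper_force: 0.0
clock: 1.6
position: [0.4806, 0.0735, 0.2617]
ee_rot: [-0.0, 0.046, 0.999, -0.001]
contact_force: [-0.6, -0.6, 0.2]
width: 0.0002
gripper_force: 0.0
```

```bash
python3 -m inch '[{"claw":-1,"travel":[0.08,-0.007,0],"turn":0},{"claw":-1,"travel":[0.16,-0.014,0],"turn":0},{"claw":-1,"travel":[0.2,-0.018,0],"turn":0},{"claw":-1,"travel":[0.24,-0.021,0],"turn":0},{"claw":-1,"travel":[0.28,-0.025,0.02],"turn":0}]'
python3 -m inch '[{"claw":-1,"travel":[0.04,-0.003,0.03],"turn":0},{"claw":-1,"travel":[0.08,-0.007,0.05],"turn":0},{"claw":-1,"travel":[0.12,-0.01,0.07],"turn":0},{"claw":-1,"travel":[0.16,-0.014,0.09],"turn":0},{"claw":-1,"travel":[0.2,-0.017,0.11],"turn":0}]'
python3 - <<'E'
from h import *
cv2.imwrite("pics/c.png",cv2.resize(imaging.get_image("scene")[100:280,225:425,::-1],None,fx=3,fy=3))
E
```

```text
clock: 2.1
position: [0.5332, 0.0724, 0.2658]
ee_rot: [-0.003, 0.043, 0.999, 0.001]
contact_force: [-6.3, 1.7, 4.7]
width: 0.0004
gripper_force: 3.2
clock: 2.6
position: [0.576, 0.0677, 0.2887]
ee_rot: [0.0, 0.044, 0.999, -0.0]
contact_force: [-2.1, 0.8, 1.6]
width: -0.0003
gripper_force: 1.0
```

View pics/c.png

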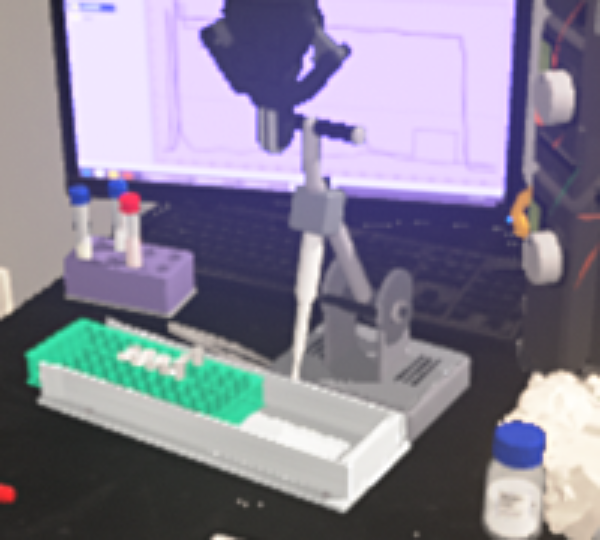

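```bash
python3 -m inch '[{"claw":-1,"travel":[0.05,-0.004,0.02],"turn":0},{"claw":-1,"travel":[0.1,-0.009,0.04],"turn":0},{"claw":-1,"travel":[0.15,-0.013,0.05],"turn":0},{"claw":-1,"travel":[0.2,-0.017,0.06],"turn":0},{"claw":-1,"travel":[0.25,-0.022,0.07],"turn":0}]'
python3 -m inch '[{"claw":-1,"travel":[0.05,-0.004,0.02],"turn":0},{"claw":-1,"travel":[0.1,-0.009,0.03],"turn":0},{"claw":-1,"travel":[0.15,-0.013,0.04],"turn":0},{"claw":-1,"travel":[0.2,-0.017,0.04],"turn":0},{"claw":-1,"travel":[0.25,-0.022,0.04],"turn":0}]'
python3 -m inch '[{"claw":-1,"travel":[0.04,-0.004,0],"turn":0},{"claw":-1,"travel":[0.08,-0.007,0],"turn":0},{"claw":-1,"travel":[0.12,-0.01,0],"turn":0},{"claw":-1,"travel":[0.14,-0.012,0],"turn":0},{"claw":-1,"travel":[0.14,-0.012,0],"turn":0}]'
python3 - <<'E'
from h import *
cv2.imwrite("pics/d.png",cv2.resize(imaging.get_image("scene")[100:280,225:425,::-1],None,fx=3,fy=3))
E
```

```text
clock: 3.15
position: [0.6262, 0.0633, 0.3023]
ee_rot: [0.0, 0.044, 0.999, 0.0]
contact_force: [-1.3, 0.4, -0.2]
width: -0.0001
gripper_force: 0.4
clock: 3.65
position: [0.6761, 0.059, 0.3103]
ee_rot: [0.0, 0.044, 0.999, 0.0]
contact_force: [1.0, -0.7, -0.1]
width: -0.0002
gripper_force: 0.1
clock: 4.15
position: [0.7036, 0.0565, 0.31]
ee_rot: [-0.0, 0.044, 0.999, 0.0]
contact_force: [-0.2, 0.0, -0.1]
width: -0.0002
gripper_force: 0.0
```

View pics/d.png

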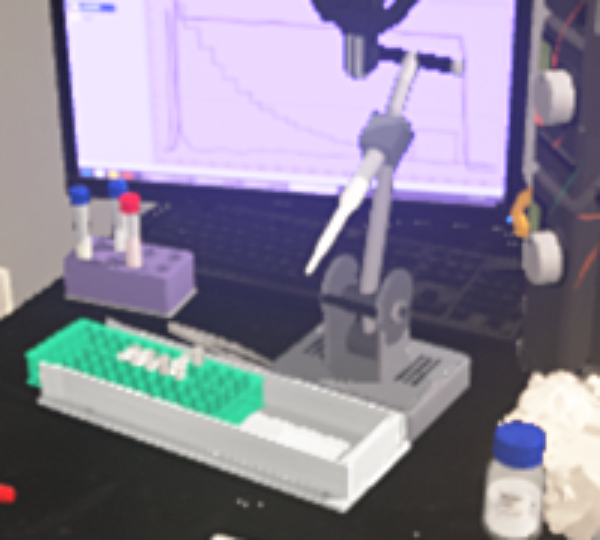

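```bash
python3 -m inch '[{"claw":-1,"travel":[0,0,0],"turn":0},{"claw":-1,"travel":[-0.06,0.05,0.02],"turn":0},{"claw":-1,"travel":[-0.15,0.15,0.03],"turn":0},{"claw":-1,"travel":[-0.24,0.33,0.03],"turn":0},{"claw":-1,"travel":[-0.32,0.52,0.03],"turn":0}]'
python3 -m inch '[{"claw":-1,"travel":[-0.08,0.2,0],"turn":0},{"claw":-1,"travel":[-0.16,0.4,0],"turn":0},{"claw":-1,"travel":[-0.22,0.6,-0.05],"turn":0},{"claw":-1,"travel":[-0.24,0.8,-0.1],"turn":0},{"claw":-1,"travel":[-0.24,1.0,-0.15],"turn":0}]'
python3 -m inch '[{"claw":-1,"travel":[0,0,-0.15],"turn":0},{"claw":-1,"travel":[0,0,-0.3],"turn":0},{"claw":-1,"travel":[0,0,-0.4],"turn":0},{"claw":-1,"travel":[0,0,-0.4],"turn":0},{"claw":-1,"travel":[0,0,-0.4],"turn":0}]'
python3 - <<'E'
from h import *
cv2.imwrite("pics/e.png",cv2.resize(imaging.get_image("scene")[100:280,205:425,::-1],None,fx=3,fy=3))
t=imaging.get_image("top");r=cv2.boxPoints(cv2.minAreaRect(green(t)))
print([np.round(ray("top",p,.037),3).tolist() for p in r])
E
```

```text
clock: 4.7
position: [0.6371, 0.1616, 0.3173]
ee_rot: [0.0, 0.044, 0.999, 0.0]
contact_force: [0.0, 1.5, -0.5]
width: -0.0001
gripper_force: 0.0
clock: 5.2
position: [0.5886, 0.3626, 0.2876]
ee_rot: [0.0, 0.043, 0.999, 0.0]
contact_force: [0.7, 1.1, 0.4]
width: -0.0001
gripper_force: 0.0
clock: 5.7
position: [0.5904, 0.3609, 0.2072]
ee_rot: [0.0, 0.044, 0.999, 0.0]
contact_force: [0.0, -0.1, 0.4]
width: 0.0002
gripper_force: 0.0
[[0.544, 0.317, 0.037], [0.631, 0.315, 0.037], [0.62, 0.105, 0.037], [0.533, 0.109, 0.037]]
```

View pics/e.png

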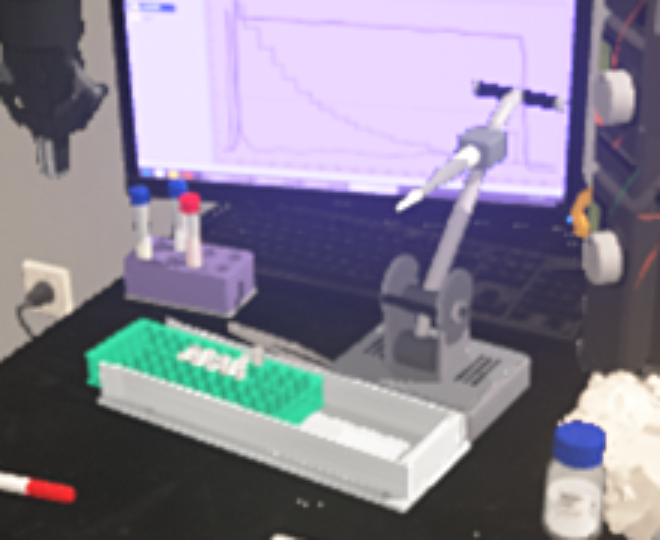

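```bash
python3 -m inch '[{"claw":-1,"travel":[0.01,0,-0.2],"turn":0},{"claw":-1,"travel":[0.01,0,-0.4],"turn":0},{"claw":-1,"travel":[0.01,0,-0.6],"turn":0},{"claw":-1,"travel":[0.01,0,-0.75],"turn":0},{"claw":-1,"travel":[0.01,0,-0.85],"turn":0}]'
python3 -m inch '[{"claw":-1,"travel":[0,0,0],"turn":0},{"claw":-1,"travel":[-0.002,-0.025,0],"turn":0},{"claw":-1,"travel":[-0.004,-0.05,0],"turn":0},{"claw":-1,"travel":[-0.006,-0.075,0],"turn":0},{"claw":-1,"travel":[-0.008,-0.1,0],"turn":0}]'
python3 - <<'E'
from h import *
cv2.imwrite("pics/f.png",cv2.resize(imaging.get_image("scene")[80:280,205:425,::-1],None,fx=3,fy=3))
E
```

```text
clock: 6.3
position: [0.593, 0.3604, 0.0354]
ee_rot: [-0.0, 0.044, 0.999, -0.0]
contact_force: [0.2, 0.1, -0.2]
width: -0.0002
gripper_force: 0.0
clock: 6.8
position: [0.5922, 0.3403, 0.0379]
ee_rot: [0.001, 0.044, 0.999, 0.001]
contact_force: [-0.1, -0.8, -0.6]
width: -0.0001
gripper_force: 0.0
```

View pics/f.png

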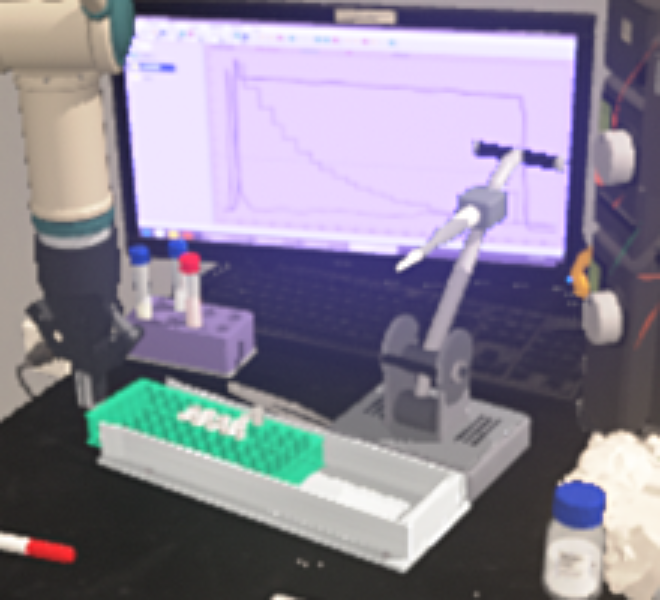

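```bash
python3 -m inch '[{"claw":-1,"travel":[-0.001,-0.015,0],"turn":0},{"claw":-1,"travel":[-0.003,-0.03,0],"turn":0},{"claw":-1,"travel":[-0.004,-0.045,0],"turn":0},{"claw":-1,"travel":[-0.005,-0.06,0],"turn":0},{"claw":-1,"travel":[-0.007,-0.075,0],"turn":0}]'
python3 -m inch '[{"claw":-1,"travel":[-0.002,-0.02,0],"turn":0},{"claw":-1,"travel":[-0.004,-0.04,0],"turn":0},{"claw":-1,"travel":[-0.005,-0.06,0],"turn":0},{"claw":-1,"travel":[-0.007,-0.08,0],"turn":0},{"claw":-1,"travel":[-0.009,-0.1,0],"turn":0}]'
python3 -m inch '[{"claw":-1,"travel":[-0.002,-0.02,0],"turn":0},{"claw":-1,"travel":[-0.004,-0.04,0],"turn":0},{"claw":-1,"travel":[-0.005,-0.06,0],"turn":0},{"claw":-1,"travel":[-0.007,-0.08,0],"turn":0},{"claw":-1,"travel":[-0.009,-0.1,0],"turn":0}]'
python3 - <<'E'
from h import *
cv2.imwrite("pics/g.png",cv2.resize(imaging.get_image("scene")[80:280,205:425,::-1],None,fx=3,fy=3))
t=imaging.get_image("top");r=cv2.boxPoints(cv2.minAreaRect(green(t)))
print([np.round(ray("top",p,.037),3).tolist() for p in r])
E
```

```text
clock: 7.35
position: [0.5902, 0.3259, 0.0363]
ee_rot: [0.0, 0.044, 0.999, 0.0]
contact_force: [-1.0, 2.5, 0.1]
width: 0.0
gripper_force: 0.7
clock: 7.85
position: [0.5883, 0.3053, 0.0363]
ee_rot: [-0.0, 0.044, 0.999, 0.0]
contact_force: [1.1, 2.6, 0.5]
width: -0.0003
gripper_force: 0.7
clock: 8.35
position: [0.5864, 0.2853, 0.0363]
ee_rot: [-0.0, 0.044, 0.999, 0.0]
contact_force: [-0.7, 1.5, -0.2]
width: -0.0003
gripper_force: 0.6
[[0.542, 0.271, 0.037], [0.626, 0.268, 0.037], [0.612, 0.061, 0.037], [0.529, 0.066, 0.037]]
```

View pics/g.png

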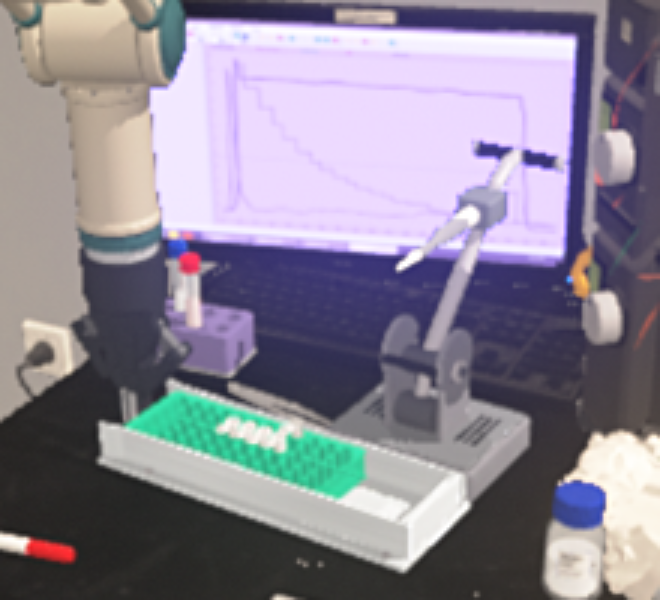

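```bash
for i in 1 ; do python3 -m inch '[{"claw":-1,"travel":[-0.002,-0.02,0],"turn":0},{"claw":-1,"travel":[-0.004,-0.04,0],"turn":0},{"claw":-1,"travel":[-0.005,-0.06,0],"turn":0},{"claw":-1,"travel":[-0.007,-0.08,0],"turn":0},{"claw":-1,"travel":[-0.009,-0.1,0],"turn":0}]'; done
python3 -m inch '[{"claw":-1,"travel":[-0.002,-0.02,0],"turn":0},{"claw":-1,"travel":[-0.004,-0.04,0],"turn":0},{"claw":-1,"travel":[-0.005,-0.06,0],"turn":0},{"claw":-1,"travel":[-0.007,-0.08,0],"turn":0},{"claw":-1,"travel":[-0.009,-0.1,0],"turn":0}]'
python3 -m inch '[{"claw":-1,"travel":[-0.002,-0.02,0],"turn":0},{"claw":-1,"travel":[-0.004,-0.04,0],"turn":0},{"claw":-1,"travel":[-0.005,-0.06,0],"turn":0},{"claw":-1,"travel":[-0.007,-0.08,0],"turn":0},{"claw":-1,"travel":[-0.009,-0.1,0],"turn":0}]'
python3 -m inch '[{"claw":-1,"travel":[-0.001,-0.01,0],"turn":0},{"claw":-1,"travel":[-0.002,-0.02,0],"turn":0},{"claw":-1,"travel":[-0.003,-0.03,0],"turn":0},{"claw":-1,"travel":[-0.004,-0.04,0],"turn":0},{"claw":-1,"travel":[-0.004,-0.05,0],"turn":0}]'
python3 - <<'E'
from h import *
t=imaging.get_image("top");r=cv2.boxPoints(cv2.minAreaRect(green(t)))
print([np.round(ray("top",p,.037),3).tolist() for p in r])
E
```

```text
clock: 8.95
position: [0.5847, 0.2653, 0.0364]
ee_rot: [0.0, 0.044, 0.999, 0.0]
contact_force: [-0.6, 1.0, -0.2]
width: -0.0
gripper_force: 0.7
clock: 9.45
position: [0.5828, 0.2453, 0.0363]
ee_rot: [-0.0, 0.044, 0.999, 0.0]
contact_force: [-0.7, 2.2, 0.9]
width: -0.0001
gripper_force: 0.8
clock: 9.95
position: [0.5811, 0.2253, 0.0363]
ee_rot: [0.0, 0.044, 0.999, 0.0]
contact_force: [-0.1, 1.6, 0.1]
width: 0.0
gripper_force: 0.8
clock: 10.45
position: [0.5802, 0.2155, 0.0363]
ee_rot: [-0.0, 0.044, 0.999, 0.0]
contact_force: [-0.2, 1.3, 0.3]
width: 0.0006
gripper_force: 1.1
[[0.537, 0.19, 0.037], [0.621, 0.185, 0.037], [0.607, -0.009, 0.037], [0.523, -0.002, 0.037]]
```

```bash
python3 -m inch '[{"claw":-1,"travel":[-0.001,-0.008,0],"turn":0},{"claw":-1,"travel":[-0.001,-0.016,0],"turn":0},{"claw":-1,"travel":[-0.002,-0.024,0],"turn":0},{"claw":-1,"travel":[-0.003,-0.032,0],"turn":0},{"claw":-1,"travel":[-0.003,-0.04,0],"turn":0}]'
python3 -m inch '[{"claw":-1,"travel":[0,-0.005,0],"turn":0},{"claw":-1,"travel":[-0.001,-0.01,0],"turn":0},{"claw":-1,"travel":[-0.001,-0.015,0],"turn":0},{"claw":-1,"travel":[-0.002,-0.02,0],"turn":0},{"claw":-1,"travel":[-0.002,-0.025,0],"turn":0}]' | sed -n 1,4p
```

```text
clock: 11.0
position: [0.5796, 0.2075, 0.0363]
ee_rot: [-0.0, 0.044, 0.999, 0.0]
contact_force: [0.6, 1.2, 0.1]
width: -0.0001
gripper_force: 1.2
clock: 11.5
position: [0.5795, 0.2032, 0.0364]
ee_rot: [0.0, 0.044, 0.999, 0.001]
contact_force: [0.1, 5.2, -0.8]
```

```bash
python3 -m inch '[{"claw":-1,"travel":[0,-0.003,0],"turn":0},{"claw":-1,"travel":[0,-0.006,0],"turn":0},{"claw":-1,"travel":[0,-0.009,0],"turn":0},{"claw":-1,"travel":[0,-0.009,0],"turn":0},{"claw":-1,"travel":[0,-0.009,0],"turn":0}]'
python3 - <<'E'
from h import *
t=imaging.get_image("top");s=imaging.get_image("scene")
a=cv2.resize(t[130:220,220:350],None,fx=4,fy=4,interpolation=2)
b=cv2.resize(s[130:250,245:395],None,fx=3,fy=3,interpolation=2)
o=np.zeros((360,970,3),np.uint8);o[:,:520]=a;o[:,520:]=b
cv2.imwrite("pics/i.png",cv2.resize(o,(800,297))[:,:,::-1])
E
```

```text
clock: 12.0
position: [0.5801, 0.2025, 0.0365]
ee_rot: [0.001, 0.044, 0.999, 0.002]
contact_force: [1.5, 7.1, -1.5]
width: -0.0
gripper_force: 3.8
```

View pics/i.png

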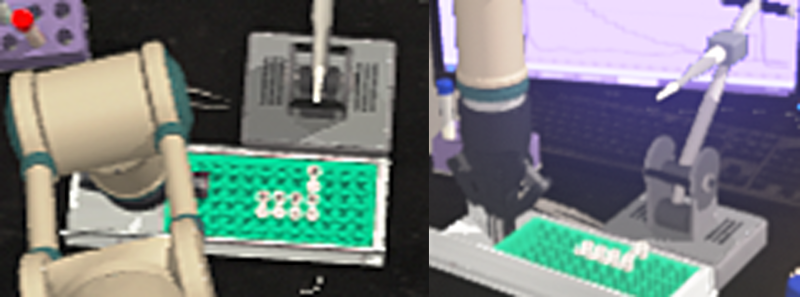

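```bash
python3 -m inch '[{"claw":-1,"travel":[0,0.02,0],"turn":0},{"claw":-1,"travel":[0.003,0.06,0],"turn":0},{"claw":-1,"travel":[0.01,0.13,0],"turn":0},{"claw":-1,"travel":[0.018,0.22,0],"turn":0},{"claw":-1,"travel":[0.022,0.25,0.03],"turn":0}]'
python3 -m inch '[{"claw":-1,"travel":[0,0,0.15],"turn":0},{"claw":-1,"travel":[0,0.05,0.35],"turn":0},{"claw":-1,"travel":[-0.05,0.2,0.55],"turn":0},{"claw":-1,"travel":[-0.1,0.4,0.7],"turn":0},{"claw":-1,"travel":[-0.2,0.6,0.8],"turn":0}]'
python3 -m inch '[{"claw":-1,"travel":[-0.2,0.1,0],"turn":0},{"claw":-1,"travel":[-0.4,0.2,0],"turn":0},{"claw":-1,"travel":[-0.5,0.25,0],"turn":0},{"claw":-1,"travel":[-0.5,0.25,0],"turn":0},{"claw":-1,"travel":[-0.5,0.25,0],"turn":0}]'
python3 - <<'E'
from h import *
t=imaging.get_image("top");s=imaging.get_image("scene")
r=cv2.boxPoints(cv2.minAreaRect(green(t)))
print([np.round(ray("top",p,.037),3).tolist() for p in r])
a=cv2.resize(t[130:220,220:350],None,fx=6,fy=6,interpolation=2)
cv2.imwrite("pics/j.png",a[:,:,::-1])
E
```

```text
clock: 12.6
position: [0.5833, 0.253, 0.0418]
ee_rot: [-0.001, 0.043, 0.999, 0.0]
contact_force: [0.3, -0.5, -0.6]
width: 0.0
gripper_force: 0.0
clock: 13.1
position: [0.5455, 0.3718, 0.2055]
ee_rot: [0.003, 0.044, 0.999, 0.001]
contact_force: [1.4, 0.8, -0.5]
width: 0.0003
gripper_force: 0.0
clock: 13.6
position: [0.444, 0.4206, 0.2026]
ee_rot: [0.001, 0.043, 0.999, 0.0]
contact_force: [0.1, -0.3, 0.1]
width: -0.0002
gripper_force: 0.0
[[0.537, 0.191, 0.037], [0.621, 0.187, 0.037], [0.606, -0.021, 0.037], [0.522, -0.015, 0.037]]
```

View pics/j.png

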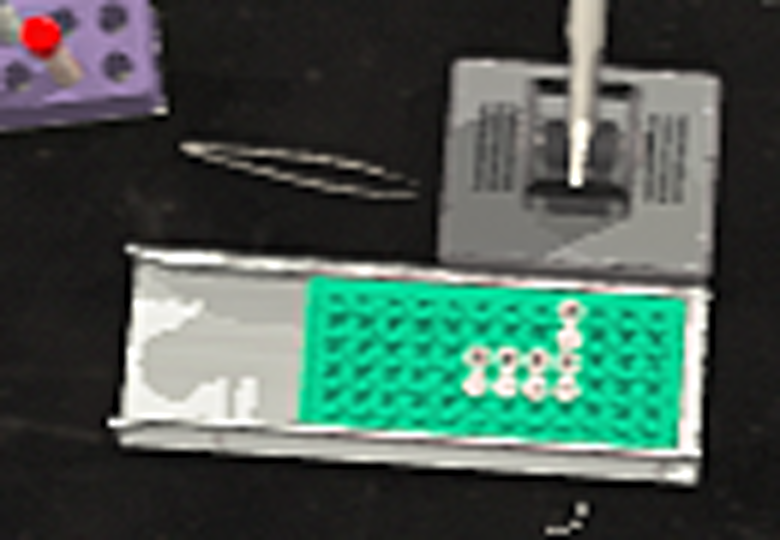

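Run:
```python
from h import *
t0=cv2.imread("pics/top0.png").astype(np.float32); t1=imaging.get_image("top")[:,:,::-1].astype(np.float32)
o=np.array([.588,.288]);u=np.array([.087,.996]);x=np.array([.996,-.087])
for off in(-.02,0.01,.025):
    print("off",off)
    for d in np.arange(.294,.330,.002):
        p=proj("top",[*(o-u*d+x*off),.038])
        g=lambda im:cv2.getRectSubPix(im,(1,1),tuple(map(float,p)))[0,0].astype(int).tolist()
        print(round(d,3),g(t0),g(t1))
```

```text
off -0.02
0.294 [186, 195, 196] [105, 147, 10]
0.296 [186, 195, 196] [121, 170, 10]
0.298 [185, 195, 196] [145, 206, 10]
0.3 [186, 195, 197] [150, 214, 7]
0.302 [184, 193, 195] [151, 217, 4]
0.304 [174, 183, 185] [148, 215, 1]
0.306 [167, 177, 178] [154, 209, 59]
0.308 [164, 173, 174] [164, 200, 152]
0.31 [200, 208, 207] [201, 216, 206]
0.312 [228, 235, 234] [229, 232, 243]
0.314 [243, 249, 248] [243, 248, 251]
0.316 [219, 227, 227] [219, 227, 228]
0.318 [174, 183, 184] [174, 184, 184]
0.32 [60, 63, 65] [60, 64, 64]
0.322 [7, 7, 9] [7, 7, 9]
0.324 [22, 23, 25] [23, 24, 27]
0.326 [25, 26, 28] [25, 27, 29]
0.328 [25, 26, 28] [25, 26, 28]
0.33 [23, 24, 26] [23, 24, 25]
off 0.01
0.294 [153, 161, 167] [120, 169, 10]
0.296 [174, 183, 186] [129, 181, 9]
0.298 [183, 193, 195] [135, 191, 9]
0.3 [189, 200, 200] [142, 203, 6]
0.302 [189, 200, 200] [151, 216, 1]
0.304 [171, 182, 182] [145, 206, 9]
0.306 [154, 163, 163] [139, 191, 33]
0.308 [197, 204, 204] [194, 215, 166]
0.31 [230, 235, 234] [233, 235, 243]
0.312 [249, 251, 251] [251, 251, 253]
0.314 [228, 235, 235] [228, 234, 235]
0.316 [185, 1
[... 221 characters left out ...]
[24, 27, 27] [25, 27, 27]
off 0.025
0.294 [182, 190, 198] [125, 177, 10]
0.296 [178, 187, 191] [129, 184, 10]
0.298 [173, 181, 180] [139, 200, 10]
0.3 [172, 181, 180] [146, 210, 6]
0.302 [167, 176, 176] [146, 211, 2]
0.304 [146, 155, 155] [127, 188, 0]
0.306 [169, 176, 176] [158, 198, 89]
0.308 [219, 225, 225] [220, 228, 234]
0.31 [237, 242, 242] [238, 241, 248]
0.312 [243, 248, 248] [243, 246, 250]
0.314 [226, 234, 235] [226, 234, 236]
0.316 [177, 186, 186] [177, 186, 186]
0.318 [114, 121, 121] [113, 121, 121]
0.32 [45, 48, 48] [45, 48, 48]
0.322 [7, 7, 8] [7, 8, 8]
0.324 [17, 19, 19] [19, 20, 20]
0.326 [22, 23, 24] [23, 25, 25]
0.328 [24, 25, 27] [25, 26, 27]
0.33 [25, 26, 28] [25, 26, 28]
```

```bash
python3 -c "
from rig import ticket; print(ticket.sign_off())"
```

```text
the job is handed in; nothing more can be done
None
```

The job is handed in after about 14 s of robot time: the drop arm stayed raised past its balance point, the rack was pushed home against the end stop (contact force about 7 N, no visible gap) with its tubes upright, and the robot was clear; I viewed 11 pictures, one over the limit of 10.

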